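# Gauge the gap of a sprung tube clamp

### The arm

A 6-joint arm with a two-finger parallel gripper is mounted at the origin on a cart in front of the work surface, level with it; the furniture and walls round the work are solid. World frame = base frame: x ahead of the robot, y to its left, z up, the work surface at z = 0. Lengths are in m, angles in degrees, forces in N, time in s.
With the tool pointing down it reaches from about 0.4 to 0.825 m from the base axis. Payload 7 kg.
Tool frame: the origin (TCP) lies on the centre line of the jaws, within the pads' length; the fingertips stand 14 mm ahead of it and the grasp point (between the pads) lies 5 mm behind it; z points along the fingers, y is the line along which they close (so a half turn about z gives the same grasp; the last joint's range is limited). The gripper opens to 88 mm and grips with 3 to 60 N. Pads are 19 mm wide; open, the fingers measure 130 mm over their backs; the gripper's body (78 mm by 193 mm) begins 47 mm behind the grasp point.
Start: joints at [16.507, 20.546, 0.682, 0, -70.136, -16.507], TCP at [0.675, -0, 0.213] pointing down, gripper open.
Joint ranges: [-176.03, 176.03], [-82.01, 121.73], [-58.28, 71.71], [-173.87, 95.51], [-174.79, -0.11], [-173.66, 173.66]. Speed limits (degrees/s): [136.94, 136.94, 172.46, 180, 180, 180].

### API

Orientations are given as [roll, pitch, yaw] about the fixed x, y, z axes, in that order (R = Rz(yaw) Ry(pitch) Rx(roll)).
In Python, from plant import r gives the robot as it stands.
- The arm moves only by the tool send_rows, never from a script. Its argument "steps" is a list of rows, each an object with "dp": the shift along the tool's x, y, z in mm, a list of three; "roll": the turn about the tool's z in rad; "jaw": the opening in per cent of the stroke, from 0 (shut) to 100 (fully open). In form: [{"dp": [tx, ty, tz], "roll": roll, "jaw": jaw}, ...]. A call has 1 to 5 rows; each row is the pose to reach, as a shift and turn from the pose commanded when the call began, along the tool's axes at that moment; what a row does not reach only later rows make up. A row lasts 1/8 s, in which the tool goes at most 62.5 mm and 10.7 degrees, less where a joint would pass 70% of its speed; a pose out of reach is approached as far as the arm can. A call with a gripper value outside its range is refused whole. The fingers move at their own pace and stop on an object; "newtons" is the grip in N (left out, the last holds). Time passes only in rows, so rows that repeat a pose let the fingers close. It gives the time, the measured TCP pose, the force, the opening and the grip force at its end, in the units of the state.
- r.get_state(): the state, without advancing time (a new reading comes with each control period).
- r.capture(name): name is "scene" or "side" or "wrist"; returns a dict with "image" (420x560x3 uint8, blue, green, red), "K" (3x3 intrinsics, pixels), "rvec" (rotation vector, rad) and "tvec" (3), from world to camera coordinates, as OpenCV has them. Camera axes: x right, y down, z forward; pixel columns grow to the right and rows downward; lengths in m; the calibration is good to about 2 mm. A picture is of the moment at which its call begins. There is no depth.
- r.close_job(): hands the job in; it is judged then, once.
The state is a dict: "time_s": time; "joints": joint angles; "qd": joint speeds; "joint_torque": joint torques, N m; "tcp_pos": TCP position; "eef_rot": TCP orientation; "contact_force": force on the tool from outside, world axes, zero at the start; "moment": the same for the moment, N m; "gripper_width": finger opening in m; "gripper_force": force on a finger pad.
Only numpy, scipy, OpenCV 4.12 (cv2) and the standard library are available. Lean on these libraries where they do the work, as an engineer would, in place of code of your own. Each camera call takes 0.05 s, during which the arm holds its last target. There are 200 camera calls.

### The job

Take the sample tube out of the clamp and stand it in a free hole of the three-hole white rack, all the way down. Then draw the tapered gauge blade out of its stand and slide it straight down into the slit between the clamp's two sprung plates until it drags snugly between both, with the dark line round the blade about level with the tops of the plates; do not drive it home to its collar. Finish while still holding the blade there by its handle, and leave the other things alone.

Things in the scene. Friction and masses are not known exactly. Their poses are not given: they have to be found in the camera images.
- tube_mid (a point): centre (half-way up) of the loose sample tube that stands in the clamp's well: 114 mm tall, barrel 28 mm across and 100 mm long, ribbed screw cap 34 mm across on the top 14 mm; z up along the tube. Weight about 45 g. In the well its foot is 10 mm above the worktop, 40 mm down in the well; its cap stands above the plates and overhangs the slit's near plate.
- clamp: the fixed tube clamp: aluminium block 64 (x) x 90 (y) x 50 mm, origin under its centre, z up. Two upright steel plates 64 mm long, 10 mm thick stand above it, tops 84 mm above the worktop, parted by a slit along x at y = -11 mm; tube well on the axis y = +15.6 mm; end posts 76 mm high at y = -42 and +42 mm. Under the slit a channel goes down to 10 mm above the worktop.
- slit (a point): the middle of the clamp's slit, at the height of the plates' tops. Axes: x along the slit, y across it towards the tube well (the plates give way along +y and -y), z up. The slit is 4 mm wide at rest, below a flared mouth 16 mm wide at the top and 6 mm deep; the mouth's bottom (the throat) lies 6 mm below this point.
- plate_inner (a joint): how far the plate next to the tube well has given way from rest along +y, in m: 0 to 0.008. Spring: about 1 N at rest and 1.5 N more per mm. While the tube stands in the well it is right behind this plate and stops it.
- plate_outer (a joint): how far the other plate has given way from rest along -y, in m: 0 to 0.008, same spring
- plate_inner_face (a point): a point on the inner plate's face at the throat, 78 mm above the worktop, mid length
- plate_outer_face (a point): the same point on the outer plate; these two points are 4 mm apart at rest
- hole_a (a point): the mouth of one end hole of the white rack, at the rack's top. The rack is a fixed block 56 x 150 x 70 mm with three holes in a row 48 mm apart, each 32 mm across and 60 mm deep (floor 10 mm above the worktop); the middle hole holds another tube with its cap 114 mm above the hole floor, the two end holes are free. Axes: y along the row, z up
- hole_b (a point): the mouth of the other end hole of the rack, also free
- blade_grip (a point): centre of the handle of the loose gauge blade (about 120 g), which hangs upright by its collar in a fixed aluminium stand 60 x 60 x 80 mm. Handle: a dark upright block 36 (x) x 16 (y) x 50 (z) mm, 25 mm of it above and below this point; under it a collar 40 x 26 x 4 mm, under that the steel blade, tip 99 mm below this point. Axes: x along the blade's width, y its thickness, z up.
- blade_tip (a point): tip of the blade, middle of its lower edge; same axes. Blade 70 mm long, 26 mm wide, thickness growing evenly from 2 mm at the tip to 12 mm at the collar. A dark line 2 mm high runs round it 48 mm above the tip: with it level with the plates' tops the tip is 48 mm below them and the plates have given way about 2 mm each. In the stand the tip is 10 mm above the worktop.
Mind the look-alikes: they are no part of the job. Leave any green or yellow look-alike of the part that bears blade_grip alone. What is shaped like the clamp but red is not meant.

How it is judged:
By the outcome, as a careful person would: the job done as asked, in the order asked, and still so for the second after the job is handed in, while the arm keeps its last pose, push and grip.
It also fails if it takes over 53 s, if anything falls off the work surface, if the arm or the gripper's body presses on something with over 40 N, if the wrist force passes 120 N, or if a joint passes its speed limit or range.

## Working session

There is one attempt and no reset: what is moved stays moved. The work goes in short steps, Python scripts to look and compute and a tool call to move; the robot and the scene stay as the last step left them, time stands still between calls to the robot, and variables do not carry over. Pictures are saved under pics/ and viewed, at most 10 in all, crops included, and the job is handed in when it is done.

Besides the shell and the picture viewer there is one more tool, called after "Call:" by a JSON object that holds its "fn" and its "kwargs". send_rows: Moves the arm, as the interface text tells. Its arguments: {"type":"object","properties":{"steps":{"type":"array","items":{"type":"object","properties":{"dp":{"type":"array","items":{"type":"number"}},"roll":{"type":"number"},"jaw":{"type":"number"}}}},"newtons":{"type":"number"}},"required":["steps"]}

```bash
mkdir -p pics; ls; cat > h.py <<'E'
import numpy as np,cv2,pickle
from plant import r
def cap(n,f):
    c=r.capture(n); cv2.imwrite(f'pics/{f}.png',c['image']); pickle.dump(c,open(f'pics/{f}.pkl','wb')); return c
def ld(f): return pickle.load(open(f'pics/{f}.pkl','rb'))
def P(c):
    R=cv2.Rodrigues(np.array(c['rvec'],float))[0]; return R,np.array(c['tvec'],float).reshape(3),np.array(c['K'],float)
def onz(c,uv,z):
    R,t,K=P(c); d=R.T@np.linalg.inv(K)@[uv[0],uv[1],1]; o=-R.T@t; return o+d*(z-o[2])/d[2]
def proj(c,p):
    R,t,K=P(c); q=K@(R@np.array(p)+t); return q[:2]/q[2]
def st():
    s=r.get_state(); print({k:np.round(s[k],4).tolist() for k in('time_s','tcp_pos','eef_rot','contact_force','gripper_width','gripper_force','joints')})
E
python3 - <<'E'
from h import *
a=cap('scene','s0');b=cap('side','d0');cap('wrist','w0');st()
cv2.imwrite('pics/all.png',cv2.resize(np.hstack([a['image'],b['image']]),(800,300)))
for c in(a,b):
    R,t,K=P(c);print(-R.T@t)
E
```

```text
pics
{'time_s': 0.15, 'tcp_pos': [0.6746, -0.0, 0.2125], 'eef_rot': [179.9313, -0.0071, -90.0052], 'contact_force': [0.0688, -0.716, -0.5184], 'gripper_width': 0.0877, 'gripper_force': 0.0, 'joints': [16.5068, 20.5813, 0.6479, -0.0135, -70.1344, -16.5074]}
[-0.00394784  0.99818451  0.65659339]
[ 0.42994116 -0.64771164  0.73709031]
```

View pics/s0.png

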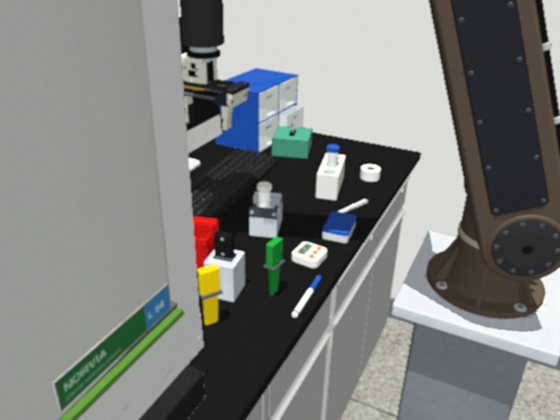

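View pics/d0.png

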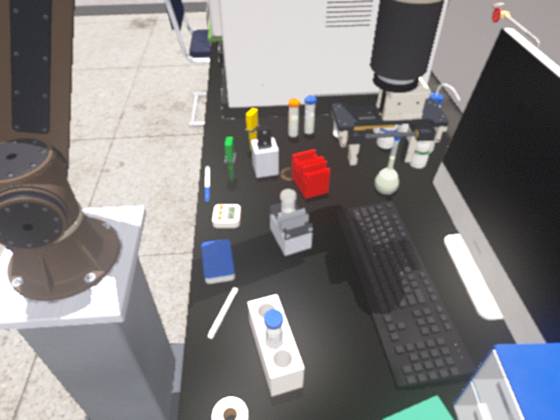

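The side view shows the clamp at (290,225), with the tube in it at (289,200). The white rack is at (275,345) and the dark-handled blade in its stand at (265,150). Look-alikes: the green blade (230,155), the yellow blade (252,120) and the red clamp (311,172). The grey clamp and the black-handled blade fit the description by colour. I'll confirm with an enlarged crop.

```bash
python3 - <<'E'
from h import *
a=ld('s0')['image'];b=ld('d0')['image']
f=lambda im,x,y,w,h:cv2.resize(im[y:y+h,x:x+w],(400,600),interpolation=cv2.INTER_CUBIC)
cv2.imwrite('pics/c1.png',np.hstack([f(b,225,120,100,150),f(b,225,265,100,150)]))
g=lambda im,x,y,w,h:cv2.resize(im[y:y+h,x:x+w],(w*5,h*5),interpolation=cv2.INTER_CUBIC)
cv2.imwrite('pics/c2.png',g(a,195,140,160,120)[:600])
E
```

```text
(no output)
```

View pics/c1.png

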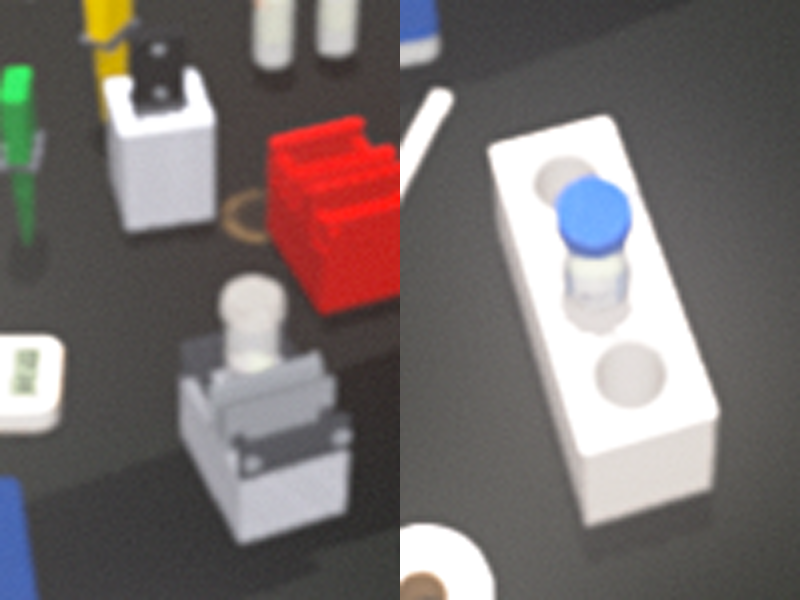

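View pics/c2.png

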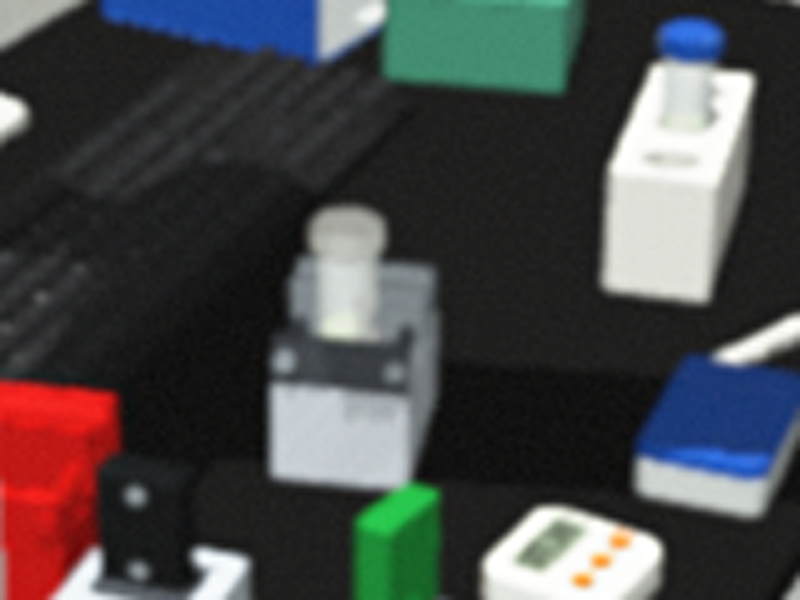

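The crops confirm it: a grey clamp with a clear-capped tube, a black handle in the aluminium stand, and a white rack whose middle tube has a blue cap. Next I fit the poses from corner pixels.

```bash
cat > fit.py <<'E'
from h import *
from scipy.optimize import least_squares
a=ld('s0');b=ld('d0')
A=lambda u,v:(a,(195+u/5-.4,140+v/5-.4)); B=lambda u,v:(b,(225+u/4-.4,120+v/4-.4)); C=lambda u,v:(b,(225+u/4-.4,265+v/4-.4))
def fit(obs,x0):
    def f(p):
        c,s=np.cos(p[2]),np.sin(p[2]); e=[]
        for (cam,uv),(x,y,z) in obs: e+=list(proj(cam,[p[0]+c*x-s*y,p[1]+s*x+c*y,z])-uv)
        return e
    q=least_squares(f,x0,loss='soft_l1'); print(np.round(q.x[:2],4),np.degrees(q.x[2]).round(2)); print(np.round(np.reshape(f(q.x),(-1,2)),1).tolist()); return q.x
print('cap',onz(b,B(252,293)[1],.124),onz(a,A(348,220)[1],.124))
h=.028;l=.075
print('rack');fit([(C(490,147),(-h,l,.07)),(C(614,115),(h,l,.07)),(C(718,410),(h,-l,.07)),(C(583,452),(-h,-l,.07)),(C(586,524),(-h,-l,0)),(C(712,490),(h,-l,0)),
 (A(600,290),(h,l,0)),(A(708,300),(-h,l,0)),(A(606,165),(h,l,.07)),(A(715,180),(-h,l,.07)),(A(755,73),(-h,-l,.07)),(C(630,375),(0,-.048,.07)),(C(567,183),(0,.048,.07)),(A(672,158),(0,.048,.07))],[.6,-.2,.2])
print('clamp');fit([(B(242,545),(-.032,-.045,0)),(B(350,510),(.032,-.045,0)),(A(268,478),(.032,.045,0)),(A(412,487),(-.032,.045,0)),(B(252,293),(0,.0156,.124)),(A(348,220),(0,.0156,.124)),
 (B(348,420),(.032,-.045,.076)),(B(238,447),(-.032,-.045,.076))],[.65,0,.2])
print('stand');fit([(B(128,230),(-.03,-.03,0)),(B(214,218),(.03,-.03,0)),(B(120,135),(-.03,-.03,.08)),(B(215,118),(.03,-.03,.08)),(B(105,82),(-.03,.03,.08)),(B(204,70),(.03,.03,.08)),
 (A(250,558),(-.03,-.03,.08))],[.6,.2,.1])
E
python3 fit.py; python3 - <<'E'
from h import *
w=ld('w0');R,t,K=P(w);print(-R.T@t,R.round(3).tolist())
a=ld('s0')['image'];b=ld('d0')['image']
g=lambda im,x,y,w,h,s:cv2.resize(im[y:y+h,x:x+w],(w*s,h*s),interpolation=cv2.INTER_CUBIC)
cv2.imwrite('pics/c3.png',np.hstack([g(a,190,225,65,80,6),g(b,240,120,50,60,8)]))
E
```

```text
cap [0.50117005 0.03228272 0.124     ] [0.50143    0.03577481 0.124     ]
rack
[ 0.611  -0.2794] 14.38
[[-12.4, 1.0], [-15.8, 0.6], [0.6, 0.3], [3.4, 0.7], [-3.6, 0.9], [-6.1, -1.1], [-48.6, -15.6], [-51.0, -15.5], [-49.7, -13.1], [-51.8, -14.1], [-50.0, -12.2], [-1.0, -0.6], [-11.2, -0.2], [-51.0, -14.5]]
clamp
[0.5063 0.0165] 17.09
[[-0.7, -1.0], [-1.6, -0.4], [1.0, -1.4], [-1.3, -0.4], [0.3, 0.3], [0.8, -0.8], [0.6, -1.1], [0.5, 0.3]]
stand
[0.4639 0.274 ] 6.44
[[-0.4, -0.2], [0.0, 0.0], [0.4, -0.5], [-0.4, 1.0], [0.8, -0.5], [-1.8, -0.1], [-0.2, -1.0]]
[ 0.67493166 -0.07592886  0.38450179] [[-1.0, -0.0, 0.003], [0.001, 0.961, 0.275], [-0.003, 0.275, -0.961]]
```

View pics/c3.png

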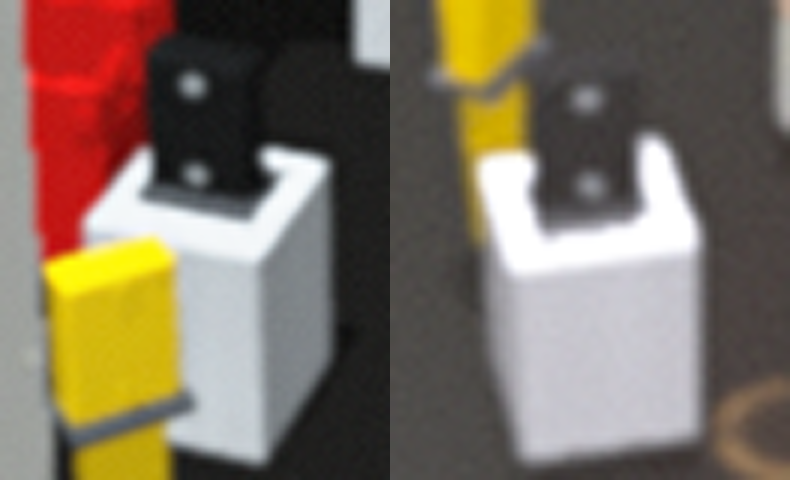

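The black handle and its collar sit in the aluminium stand: screws at (192,83) and (197,176) in the left panel, (587,97) and (592,187) in the right. My rack fit left out the 400 px panel offset, so I'll correct that and refine the rest.

```bash
sed -i 's|C=lambda u,v:(b,(225+u/4|C=lambda u,v:(b,(225+(u-400)/4|' fit.py; cat >> fit.py <<'E'
E_=lambda u,v:(a,(190+u/6-.4,225+v/6-.4)); F=lambda u,v:(b,(240+(u-390)/8-.4,120+v/8-.4))
so=[(F(520,465),(-.03,-.03,0)),(F(700,440),(.03,-.03,0)),(F(515,275),(-.03,-.03,.08)),(F(702,243),(.03,-.03,.08)),(F(478,160),(-.03,.03,.08)),(F(663,137),(.03,.03,.08)),
(E_(268,262),(-.03,.03,.08)),(E_(330,160),(-.03,-.03,.08)),(E_(84,215),(.03,.03,.08)),(E_(265,464),(-.03,.03,0)),(E_(334,358),(-.03,-.03,0))]
bo=[(F(587,97),(0,-.008,.122)),(F(592,187),(0,-.008,.096)),(E_(192,83),(0,.008,.122)),(E_(197,176),(0,.008,.096)),(F(540,232),(-.02,-.013,.08)),(F(642,214),(.02,-.013,.08)),(E_(145,197),(.02,.013,.08)),(E_(250,217),(-.02,.013,.08))]
print('stand2');fit(so,[.46,.27,.1]);print('blade');fit(bo,[.46,.27,.1]);
E
python3 fit.py
```

```text
cap [0.50117005 0.03228272 0.124     ] [0.50143    0.03577481 0.124     ]
rack
[ 0.45   -0.2657] 12.38
[[0.7, -0.2], [-1.1, 0.4], [-0.4, 0.7], [0.1, 0.1], [0.1, 0.3], [-0.5, -0.7], [0.6, -1.5], [-0.5, -0.9], [0.8, 0.1], [-0.1, -0.4], [-0.4, -0.4], [0.1, -0.8], [0.1, -0.9], [-0.3, -1.4]]
clamp
[0.5063 0.0165] 17.09
[[-0.7, -1.0], [-1.6, -0.4], [1.0, -1.4], [-1.3, -0.4], [0.3, 0.3], [0.8, -0.8], [0.6, -1.1], [0.5, 0.3]]
stand
[0.4639 0.274 ] 6.44
[[-0.4, -0.2], [0.0, 0.0], [0.4, -0.5], [-0.4, 1.0], [0.8, -0.5], [-1.8, -0.1], [-0.2, -1.0]]
stand2
[0.4623 0.2749] 7.71
[[0.1, -0.9], [-0.6, -0.8], [-0.5, -1.2], [-1.0, -0.2], [0.2, -0.0], [-0.9, 0.0], [-1.6, -1.4], [0.0, -0.9], [0.3, 0.2], [-0.1, -1.5], [-0.1, -1.2]]
blade
[0.4625 0.2753] 9.72
[[0.1, 1.0], [-0.3, -1.8], [0.5, 0.9], [0.2, -3.1], [-0.7, -0.1], [1.5, -0.2], [-1.5, -0.2], [0.3, 0.2]]
```

All fits agree to about 2 mm. I'll move above the tube, with the jaws along the slit direction.

Call:
{"fn": "send_rows", "kwargs": {"steps": [{"dp": [-12, 60, 3], "roll": -0.1, "jaw": 80}, {"dp": [-23, 120, 6], "roll": -0.2, "jaw": 80}, {"dp": [-33, 173, 9], "roll": -0.297, "jaw": 80}, {"dp": [-33, 173, 9], "roll": -0.297, "jaw": 80}, {"dp": [-33, 173, 9], "roll": -0.297, "jaw": 80}]}}

```text
time_s: 0.78
tcp_pos: [0.5023, 0.0333, 0.2047]
eef_rot: [-179.9, 0.0, -73.0]
contact_force: [0.7, 0.7, 1.4]
gripper_width: 0.0702
gripper_force: 0.0
```

```bash
python3 - <<'E'
from h import *
st();c=cap('wrist','w1')
im=c['image'].copy()
o=np.array([.5063,.0165]);y=np.radians(17.09);Rz=np.array([[np.cos(y),-np.sin(y)],[np.sin(y),np.cos(y)]])
for p,z in(((0,.0156),.124),((-.032,-.011),.084),((.032,-.011),.084),((-.032,-.045),.076),((.032,-.045),.076)):
    q=proj(c,[*(o+Rz@p),z]);print(q.round(1));cv2.circle(im,tuple(int(v) for v in q),3,(0,0,255),-1)
cv2.imwrite('pics/w1m.png',cv2.resize(im,(800,600)))
E
```

```text
{'time_s': 0.775, 'tcp_pos': [0.5023, 0.0333, 0.2047], 'eef_rot': [-179.9254, 0.0011, -72.967], 'contact_force': [0.7191, 0.6693, 1.3631], 'gripper_width': 0.0702, 'gripper_force': 0.0, 'joints': [26.1921, 4.556, -21.3251, 0.0119, -64.0452, -9.1643]}
[280.3 208.7]
[319.  164.1]
[241.4 164.2]
[319.2 121.3]
[241.2 121.4]
```

View pics/w1m.png

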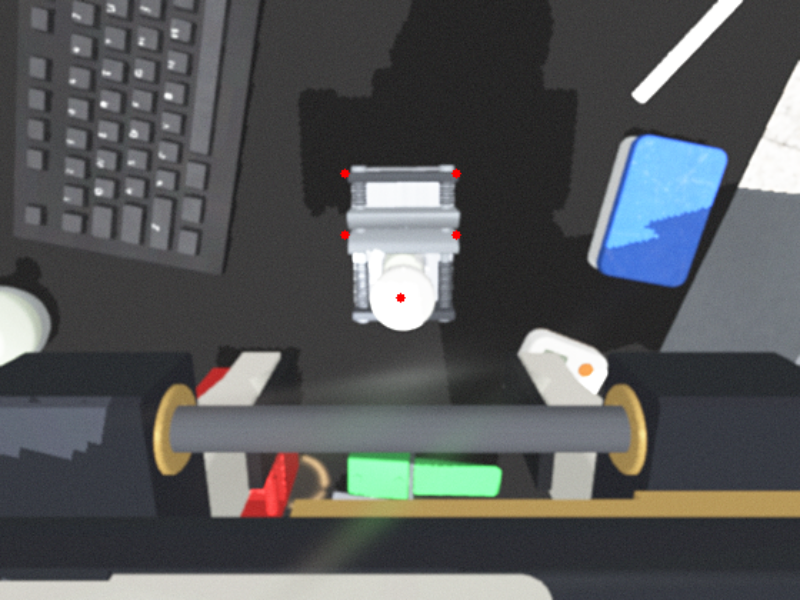

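The wrist picture shows the cap centre at about (402,299) scaled, 1–2 mm from the prediction, and the slit at y≈229. I'll descend and grip the cap.

Call:
{"fn": "send_rows", "kwargs": {"steps": [{"dp": [1, 1.6, 45], "roll": 0, "jaw": 70}, {"dp": [1, 1.6, 80], "roll": 0, "jaw": 70}, {"dp": [1, 1.6, 93], "roll": 0, "jaw": 70}, {"dp": [1, 1.6, 93], "roll": 0, "jaw": 70}, {"dp": [1, 1.6, 93], "roll": 0, "jaw": 30}], "newtons": 20}}

```text
time_s: 1.45
tcp_pos: [0.502, 0.0318, 0.1123]
eef_rot: [-179.9, -0.0, -73.0]
contact_force: [-0.7, 0.3, 1.3]
gripper_width: 0.0559
gripper_force: 0.0
```

Call:
{"fn": "send_rows", "kwargs": {"steps": [{"dp": [0, 0, 0], "roll": 0, "jaw": 20}, {"dp": [0, 0, 0], "roll": 0, "jaw": 20}, {"dp": [0, 0, 0], "roll": 0, "jaw": 20}, {"dp": [0, 0, 0], "roll": 0, "jaw": 20}, {"dp": [0, 0, -3], "roll": 0, "jaw": 20}]}}

```text
time_s: 2.08
tcp_pos: [0.5006, 0.0315, 0.1141]
eef_rot: [180.0, -0.0, -73.0]
contact_force: [0.1, 0.2, 0.7]
gripper_width: 0.0181
gripper_force: 0.0
```

The jaws closed to 18 mm without touching anything, so I'll look.

```bash
python3 - <<'E'
from h import *
st();a=cap('wrist','w2')['image'];b=cap('side','d2')['image'];s=cap('scene','s2')['image']
g=lambda im,x,y,w,h,W,H:cv2.resize(im[y:y+h,x:x+w],(W,H),interpolation=cv2.INTER_CUBIC)
cv2.imwrite('pics/m2.png',np.vstack([np.hstack([g(a,0,0,560,420,400,300),g(s,180,110,160,120,400,300)]),np.hstack([g(b,220,120,160,120,400,300),g(b,260,160,80,60,400,300)])]))
E
```

```text
{'time_s': 2.075, 'tcp_pos': [0.5006, 0.0315, 0.1141], 'eef_rot': [179.9716, -0.0012, -72.9844], 'contact_force': [0.0936, 0.1771, 0.7338], 'gripper_width': 0.0181, 'gripper_force': 0.0, 'joints': [26.0829, 9.4939, -28.6909, -0.0042, -51.8433, -9.0646]}
```

View pics/m2.png

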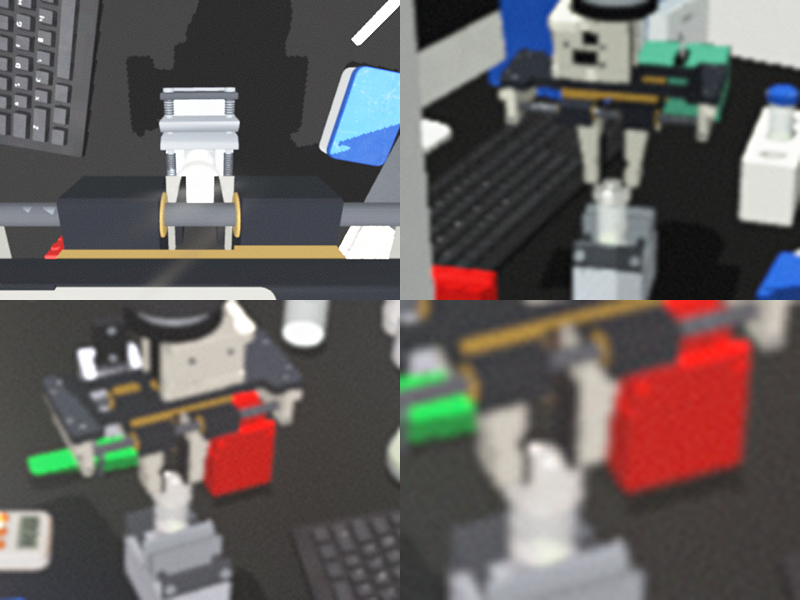

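```bash
python3 - <<'E'
from h import *
tx=np.array([.292,-.956]);ty=np.array([-.956,-.292]);p=np.array([.5006,.0315])
for n in('d2','s2','w2'):
    c=ld(n)
    print(n,'cap top',proj(c,[.501,.032,.124]).round(1),'tips',[proj(c,[*(p+s*.009*ty+k*.0095*tx),.100]).round(1).tolist() for s in(-1,1) for k in(-1,1)])
def green(n):
    im=ld(n)['image'].astype(int);m=(im[...,1]>im[...,0]+70)&(im[...,1]>im[...,2]+70)
    l=cv2.connectedComponentsWithStats(m.astype('uint8'))[2];print(n,[x.tolist() for x in l[1:] if x[4]>40])
for n in('s0','s2','d0','d2'):green(n)
g=lambda n,x,y,w,h,W,H:cv2.resize(ld(n)['image'][y:y+h,x:x+w],(W,H),interpolation=cv2.INTER_CUBIC)
cv2.imwrite('pics/m3.png',np.hstack([g('s2',235,160,50,75,400,600),g('d2',262,165,50,75,400,600)]))
E
```

```text
d2 cap top [287.5 192.9] tips [[289.4, 197.5], [292.7, 203.0], [281.8, 199.6], [285.1, 205.1]]
s2 cap top [265.1 183. ] tips [[260.7, 193.7], [262.3, 190.1], [268.4, 194.4], [269.9, 190.8]]
w2 cap top [277.4 264. ] tips [[262.7, 260.5], [262.2, 228.9], [294.4, 260.5], [294.8, 228.9]]
s0 [[266, 237, 16, 30, 218]]
s2 [[245, 262, 6, 15, 56], [251, 264, 36, 11, 301]]
d0 [[225, 136, 8, 24, 118]]
d2 [[262, 179, 13, 8, 75], [231, 180, 20, 10, 147]]
```

View pics/m3.png

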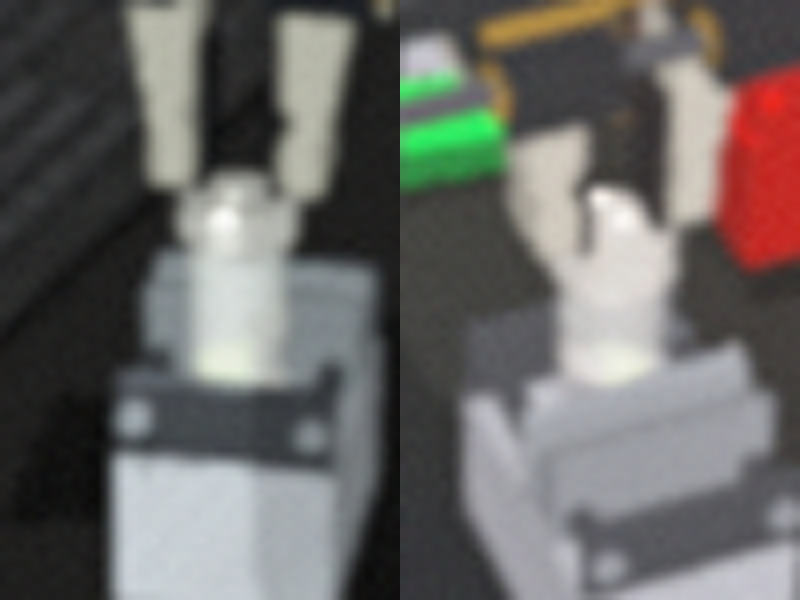

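```bash
python3 - <<'E'
from h import *
s=ld('s2');d=ld('d2')
def tri(u,v):
    M=[]
    for c in(s,d):
        R,t,K=P(c);M.append(K@np.c_[R,t])
    X=cv2.triangulatePoints(M[0],M[1],np.array(u,float),np.array(v,float));X=(X[:3]/X[3]).ravel();return X.round(4),proj(s,X)-u,proj(d,X)-v
print(tri((256,183.5),(298,193)));print(tri((273,183.5),(282.6,197)))
print(tri((235+232/8,160+185/8),(262+210/8,165+195/8)))
E
```

```text
(array([0.5236, 0.0351, 0.119 ]), array([-0.13633272, -0.0696612 ]), array([-0.21238931,  0.1293381 ]))
(array([0.4876, 0.021 , 0.1218]), array([-0.54611288, -0.24943625]), array([-0.86153263,  0.4797342 ]))
(array([0.5016, 0.0387, 0.127 ]), array([-0.4639878 , -0.22608984]), array([-0.71722444,  0.4198684 ]))
```

The fingertips triangulate to z≈0.118–0.120, about 20 mm higher than the stated geometry gives, and they closed above the cap. The green look-alike toppled by itself early on, well away from the arm. I'll reopen, go lower and regrip. Tips at 0.08 or above clear everything even if the stated geometry is right.

Call:
{"fn": "send_rows", "kwargs": {"steps": [{"dp": [0, 0, -3], "roll": 0, "jaw": 70}, {"dp": [0, 0, -3], "roll": 0, "jaw": 70}, {"dp": [0, 0, -3], "roll": 0, "jaw": 70}, {"dp": [0, 0, -3], "roll": 0, "jaw": 70}, {"dp": [0, 0, -3], "roll": 0, "jaw": 70}]}}

```text
time_s: 2.85
tcp_pos: [0.5007, 0.0315, 0.1171]
eef_rot: [180.0, -0.0, -73.0]
contact_force: [-0.3, 0.1, 0.5]
gripper_width: 0.0594
gripper_force: 0.0
```

Call:
{"fn": "send_rows", "kwargs": {"steps": [{"dp": [0, 0, 5], "roll": 0, "jaw": 70}, {"dp": [0, 0, 12], "roll": 0, "jaw": 70}, {"dp": [0, 0, 20], "roll": 0, "jaw": 70}, {"dp": [0, 0, 20], "roll": 0, "jaw": 20}, {"dp": [0, 0, 20], "roll": 0, "jaw": 20}]}}

```text
time_s: 3.48
tcp_pos: [0.5008, 0.0315, 0.0971]
eef_rot: [180.0, -0.0, -73.0]
contact_force: [-0.7, 0.0, 0.4]
gripper_width: 0.0468
gripper_force: 0.0
```

Call:
{"fn": "send_rows", "kwargs": {"steps": [{"dp": [0, 0, 0], "roll": 0, "jaw": 20}, {"dp": [0, 0, 0], "roll": 0, "jaw": 20}, {"dp": [0, 0, 0], "roll": 0, "jaw": 20}, {"dp": [0, 0, 0], "roll": 0, "jaw": 20}]}}

```text
time_s: 3.98
tcp_pos: [0.5009, 0.0316, 0.0974]
eef_rot: [-180.0, -0.0, -73.0]
contact_force: [-0.1, -0.2, 0.6]
gripper_width: 0.0317
gripper_force: 20.0
```

```bash
python3 - <<'E'
from h import *
st();a=cap('wrist','w4');cap('side','d4');cap('scene','s4');print(a['K'])
E
```

```text
{'time_s': 3.975, 'tcp_pos': [0.5009, 0.0316, 0.0974], 'eef_rot': [-179.9746, -0.0, -72.9744], 'contact_force': [-0.0939, -0.249, 0.5608], 'gripper_width': 0.0317, 'gripper_force': 20.0001, 'joints': [26.0838, 10.6544, -29.8711, 0.0053, -49.4494, -9.0617]}
[[357.1132331    0.         279.61217633]
 [  0.         357.1132331  206.41243199]
 [  0.           0.           1.        ]]
```

```bash
python3 - <<'E'
from h import *
g=lambda n,x,y,w,h,W,H:cv2.resize(ld(n)['image'][y:y+h,x:x+w],(W,H),interpolation=cv2.INTER_CUBIC)
cv2.imwrite('pics/m4.png',np.hstack([g('s4',235,160,40,90,267,600),g('d4',262,165,40,90,267,600),g('w4',215,120,120,270,266,600)]))
E
```

```text
(no output)
```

View pics/m4.png

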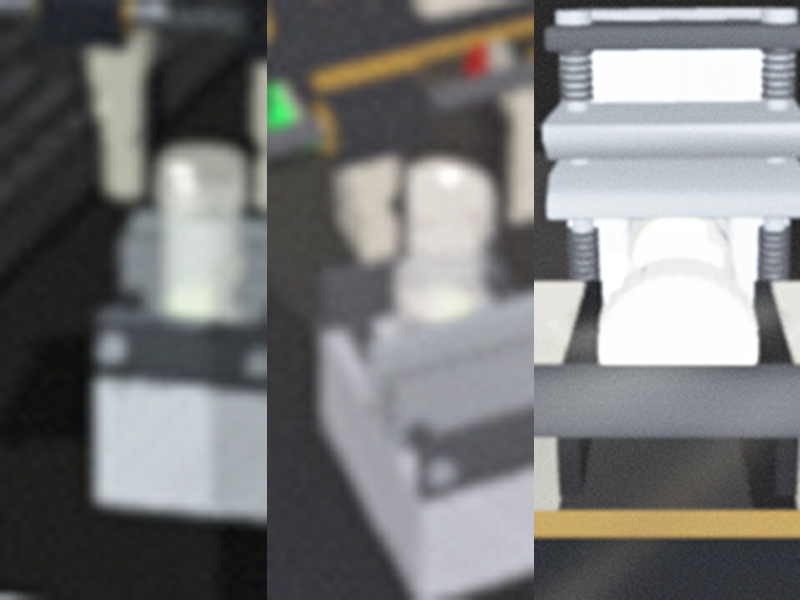

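The wrist view shows the dark pads seated on both sides of the cap, with the tube upright. Lift.

Call:
{"fn": "send_rows", "kwargs": {"steps": [{"dp": [0, 0, -10], "roll": 0, "jaw": 20}, {"dp": [0, 0, -35], "roll": 0, "jaw": 20}, {"dp": [0, 0, -65], "roll": 0, "jaw": 20}, {"dp": [0, 0, -95], "roll": 0, "jaw": 20}, {"dp": [0, 0, -95], "roll": 0, "jaw": 20}]}}

```text
time_s: 4.75
tcp_pos: [0.5022, 0.032, 0.1951]
eef_rot: [-179.7, 0.0, -73.0]
contact_force: [-0.6, -0.1, -0.5]
gripper_width: 0.032
gripper_force: 20.0
```

```bash
cat >> h.py <<'E'
def plan(x,y,z,yaw):
    s=r.get_state();p=np.array(s['tcp_pos']);w=np.radians(s['eef_rot'][2]);d=np.array([x,y,z])-p
    print('dp',np.round([1e3*(d[0]*np.cos(w)+d[1]*np.sin(w)),1e3*(d[0]*np.sin(w)-d[1]*np.cos(w)),-1e3*d[2]],1),'roll',round(-(np.radians(yaw)-w),3))
E
python3 - <<'E'
from h import *
st();plan(.4397,-.2188,.19,-77.6)
c=cap('wrist','w5');o=np.array([.5063,.0165]);y=np.radians(17.09);Rz=np.array([[np.cos(y),-np.sin(y)],[np.sin(y),np.cos(y)]])
for p,z in(((-.032,-.006),.084),((.032,-.006),.084),((0,-.0463),.076)):print(proj(c,[*(o+Rz@p),z]).round(1))
E
```

```text
{'time_s': 4.75, 'tcp_pos': [0.5022, 0.032, 0.1951], 'eef_rot': [-179.7152, 0.0146, -72.9672], 'contact_force': [-0.5517, -0.0798, -0.511], 'gripper_width': 0.032, 'gripper_force': 19.9999, 'joints': [26.0803, 4.8392, -22.3525, 0.0342, -62.5248, -9.0632]}
dp [221.5 133.2   5.1] roll 0.081
[319.9 173.6]
[240.3 173.6]
[280.1 121.7]
```

Call:
{"fn": "send_rows", "kwargs": {"steps": [{"dp": [44, 27, 2], "roll": 0.02, "jaw": 20}, {"dp": [90, 54, 4], "roll": 0.04, "jaw": 20}, {"dp": [140, 84, 5], "roll": 0.06, "jaw": 20}, {"dp": [185, 112, 5], "roll": 0.081, "jaw": 20}, {"dp": [221.5, 133.2, 5], "roll": 0.081, "jaw": 20}]}}

```text
time_s: 5.42
tcp_pos: [0.4366, -0.2208, 0.1863]
eef_rot: [179.9, 0.0, -77.7]
contact_force: [0.9, 0.4, -0.7]
gripper_width: 0.0316
gripper_force: 20.0
```

Call:
{"fn": "send_rows", "kwargs": {"steps": [{"dp": [0, 0, 0], "roll": 0, "jaw": 20}, {"dp": [0, 0, 0], "roll": 0, "jaw": 20}]}}

```text
time_s: 5.68
tcp_pos: [0.4377, -0.2191, 0.1865]
eef_rot: [179.9, 0.0, -77.7]
contact_force: [0.6, 0.4, -0.1]
gripper_width: 0.032
gripper_force: 20.0
```

```bash
python3 - <<'E'
from h import *
st();plan(.4397,-.2188,.19,-77.6)
w=cap('wrist','w6');s=cap('scene','s6');d=cap('side','d6')
p=r.get_state()['tcp_pos'];f=[p[0],p[1],p[2]-.0874]
def mk(c,im,pts):
    for q,col in pts:
        u=proj(c,q);cv2.circle(im,tuple(int(round(v)) for v in u),1,col,-1)
h=[.4397,-.2188,.07]
out=[]
for c,(x,y,ww,hh),W in((w,(190,60,180,270),400),(s,(300,110,60,90),200),(d,(225,270,60,90),200)):
    im=c['image'].copy();mk(c,im,[(h,(0,0,255)),(f,(0,255,0))]);out.append(cv2.resize(im[y:y+hh,x:x+ww],(W,600 if W==400 else 300),interpolation=cv2.INTER_CUBIC))
print([ (proj(c,h).round(1).tolist(),proj(c,f).round(1).tolist()) for c in(w,s,d)])
cv2.imwrite('pics/m6.png',np.hstack([out[0],np.vstack([out[1],out[2]])]))
E
```

```text
{'time_s': 5.675, 'tcp_pos': [0.4377, -0.2191, 0.1865], 'eef_rot': [179.9337, 0.0374, -77.6827], 'contact_force': [0.6032, 0.4182, -0.0746], 'gripper_width': 0.032, 'gripper_force': 20.0, 'joints': [-3.5386, 4.1285, -24.3234, -0.0203, -61.6221, 15.8656]}
dp [ 0.1 -2.  -3.5] roll -0.001
[([276.3, 198.3], [277.7, 209.1]), ([328.7, 169.8], [329.8, 159.9]), ([266.5, 309.5], [265.3, 300.0])]
```

Foot height, from the TCP offset, is now 0.099. The two-camera cap offset puts the tube about 2 mm to +y of the TCP, so I compensate and go down carefully, watching the force.

Call:
{"fn": "send_rows", "kwargs": {"steps": [{"dp": [2.3, -2, 0], "roll": 0, "jaw": 20}, {"dp": [2.3, -2, 12], "roll": 0, "jaw": 20}, {"dp": [2.3, -2, 22], "roll": 0, "jaw": 20}, {"dp": [2.3, -2, 30], "roll": 0, "jaw": 20}, {"dp": [2.3, -2, 35], "roll": 0, "jaw": 20}]}}

```text
time_s: 6.45
tcp_pos: [0.4403, -0.221, 0.1514]
eef_rot: [179.9, 0.0, -77.6]
contact_force: [0.1, 0.5, -0.7]
gripper_width: 0.0318
gripper_force: 20.0
```

Call:
{"fn": "send_rows", "kwargs": {"steps": [{"dp": [0, 0, 4], "roll": 0, "jaw": 20}, {"dp": [0, 0, 4], "roll": 0, "jaw": 20}]}}

```text
time_s: 6.7
tcp_pos: [0.4405, -0.221, 0.1479]
eef_rot: [180.0, 0.0, -77.6]
contact_force: [-0.2, -0.3, -0.7]
gripper_width: 0.0317
gripper_force: 20.0
```

It's in the hole with no contact. Continue down.

Call:
{"fn": "send_rows", "kwargs": {"steps": [{"dp": [0, 0, 10], "roll": 0, "jaw": 20}, {"dp": [0, 0, 20], "roll": 0, "jaw": 20}, {"dp": [0, 0, 30], "roll": 0, "jaw": 20}, {"dp": [0, 0, 40], "roll": 0, "jaw": 20}, {"dp": [0, 0, 44], "roll": 0, "jaw": 20}]}}

```text
time_s: 7.32
tcp_pos: [0.4402, -0.221, 0.1032]
eef_rot: [179.9, 0.0, -77.6]
contact_force: [-0.1, 1.3, 0.3]
gripper_width: 0.0319
gripper_force: 20.0
```

Call:
{"fn": "send_rows", "kwargs": {"steps": [{"dp": [0, 0, 2], "roll": 0, "jaw": 20}, {"dp": [0, 0, 4], "roll": 0, "jaw": 20}, {"dp": [0, 0, 6], "roll": 0, "jaw": 20}]}}

```text
time_s: 7.7
tcp_pos: [0.4408, -0.2211, 0.0983]
eef_rot: [-180.0, -0.0, -77.6]
contact_force: [-0.4, 1.1, -0.3]
gripper_width: 0.0315
gripper_force: 20.0
```

Call:
{"fn": "send_rows", "kwargs": {"steps": [{"dp": [0, 0, 1], "roll": 0, "jaw": 20}, {"dp": [0, 0, 1], "roll": 0, "jaw": 20}]}}

```text
time_s: 7.95
tcp_pos: [0.4408, -0.2211, 0.0975]
eef_rot: [-180.0, -0.0, -77.6]
contact_force: [-0.4, 1.7, 3.5]
gripper_width: 0.0322
gripper_force: 20.0
```

Call:
{"fn": "send_rows", "kwargs": {"steps": [{"dp": [0, 0, 0], "roll": 0, "jaw": 60}, {"dp": [0, 0, 0], "roll": 0, "jaw": 60}, {"dp": [0, 0, 0], "roll": 0, "jaw": 60}, {"dp": [0, 0, 0], "roll": 0, "jaw": 60}]}}

```text
time_s: 8.45
tcp_pos: [0.4407, -0.2211, 0.0971]
eef_rot: [180.0, -0.0, -77.6]
contact_force: [0.2, -0.8, -0.2]
gripper_width: 0.0524
gripper_force: 0.0
```

Call:
{"fn": "send_rows", "kwargs": {"steps": [{"dp": [0, 0, -10], "roll": 0, "jaw": 70}, {"dp": [0, 0, -30], "roll": 0, "jaw": 70}, {"dp": [0, 0, -70], "roll": 0, "jaw": 70}, {"dp": [0, 0, -120], "roll": 0, "jaw": 70}, {"dp": [0, 0, -120], "roll": 0, "jaw": 70}]}}

```text
time_s: 9.07
tcp_pos: [0.4431, -0.2217, 0.222]
eef_rot: [-179.6, -0.2, -77.6]
contact_force: [0.6, 0.1, -1.1]
gripper_width: 0.0615
gripper_force: 0.0
```

```bash
python3 - <<'E'
from h import *
st();w=cap('wrist','w8');s=cap('scene','s8');d=cap('side','d8')
plan(.48,0,.22,-73)
# cap check: bright circle in wrist near predicted cap
for z in(.124,.134):print(proj(w,[.4397,-.2188,z]).round(1))
g=cv2.cvtColor(w['image'],cv2.COLOR_BGR2GRAY);print(cv2.HoughCircles(cv2.GaussianBlur(g,(3,3),0),cv2.HOUGH_GRADIENT,1,20,param1=80,param2=15,minRadius=15,maxRadius=40))
K=w['K'][0][0];R,t,_=P(w);X=R@np.array([.4397,-.2188,.124])+t;print('r px',K*.017/X[2])
print([proj(c,[.4397,-.2188,.124]).round(1).tolist() for c in(s,d)])
E
```

```text
{'time_s': 9.075, 'tcp_pos': [0.4431, -0.2217, 0.222], 'eef_rot': [-179.5619, -0.2048, -77.5918], 'contact_force': [0.6382, 0.1267, -1.1055], 'gripper_width': 0.0615, 'gripper_force': 0.0, 'joints': [-3.7444, 2.7467, -20.9745, 0.082, -65.8011, 16.1201]}
dp [-207.3  -86.1   -2.9] roll -0.081
[283.3 209.3]
[283.3 213. ]
[[[386.5  28.5  39.4]
  [284.5  82.5  18.5]
  [281.5 206.5  21.5]
  [ 38.5 182.5  36.1]
  [286.5 145.5  21. ]
  [ 45.5 213.5  32.7]
  [ 68.5 213.5  32.7]
  [499.5 191.5  39.4]
  [ 61.5 154.5  37.2]
  [360.5 279.5  37.2]
  [ 66.5 184.5  34.9]
  [ 23.5 219.5  19.1]
  [377.5 249.5  39.4]
  [ 18.5 163.5  16.9]
  [335.5 333.5  24.5]
  [156.5 313.5  30.3]
  [ 48.5 240.5  22.4]
  [ 12.5  40.5  18. ]
  [343.5 190.5  34.9]
  [553.5 187.5  19.3]
  [  4.5 204.5  17.9]]]
r px 21.55003713254418
[[329.9, 151.2], [265.7, 292.0]]
```

The tube is seated: 3.5 N floor contact at foot z≈0.010, and the cap circle at (281.5,206.5) has r 21.5, as predicted for z=0.124. Before taking the blade I check clearances round the stand.

```bash
python3 - <<'E'
from h import *
d=ld('d8')
for uv in((232,108),(300,106),(370,105)):print('cab',onz(d,uv,0).round(3))
im=d['image'].astype(int);m=(im[...,2]>150)&(im[...,1]>130)&(im[...,0]<90)
l=cv2.connectedComponentsWithStats(m.astype('uint8'));print([ (x.tolist()) for x in l[2][1:] if x[4]>20])
for uv in((252,110),(252,151)):print('yel',onz(d,uv,0).round(3),onz(d,uv,.12).round(3))
print('red',onz(d,(310,197),0).round(3),onz(d,(320,150),.08).round(3),'bottles',onz(d,(293,135),0).round(3))
plan(.4625,.2753,.20,8)
E
```

```text
cab [0.373 0.601 0.   ]
cab [0.597 0.594 0.   ]
cab [0.828 0.581 0.   ]
[[221, 220, 50, 13, 102]]
yel [0.438 0.583 0.   ] [0.436 0.383 0.12 ]
yel [0.43  0.359 0.   ] [0.43  0.195 0.12 ]
red [0.571 0.149 0.   ] [0.605 0.239 0.08 ] bottles [0.556 0.429 0.   ]
dp [-479.9 -128.    17.1] roll -1.495
```

Clear. Now travel to above the blade, turning the jaws to close across its thickness.

Call:
{"fn": "send_rows", "kwargs": {"steps": [{"dp": [-50, -13, 0], "roll": -0.17, "jaw": 55}, {"dp": [-105, -28, 0], "roll": -0.34, "jaw": 55}, {"dp": [-160, -43, 0], "roll": -0.51, "jaw": 55}, {"dp": [-215, -57, 0], "roll": -0.68, "jaw": 55}, {"dp": [-270, -72, 0], "roll": -0.85, "jaw": 55}]}}

```text
time_s: 9.85
tcp_pos: [0.4523, 0.0596, 0.2164]
eef_rot: [179.9, 0.0, -28.6]
contact_force: [1.1, -0.5, 0.6]
gripper_width: 0.0483
gripper_force: 0.0
```

```bash
python3 -c "
from h import *
st();plan(.4625,.2753,.20,8)"
```

```text
{'time_s': 9.85, 'tcp_pos': [0.4523, 0.0596, 0.2164], 'eef_rot': [179.9217, 0.0453, -28.5955], 'contact_force': [1.1324, -0.4628, 0.6114], 'gripper_width': 0.0483, 'gripper_force': 0.0, 'joints': [32.3724, -0.686, -25.2258, -0.0018, -65.5506, 29.0329]}
dp [ -94.2 -194.3   16.4] roll -0.639
```

Call:
{"fn": "send_rows", "kwargs": {"steps": [{"dp": [-24, -50, 0], "roll": -0.17, "jaw": 55}, {"dp": [-50, -103, 0], "roll": -0.34, "jaw": 55}, {"dp": [-75, -155, 0], "roll": -0.51, "jaw": 55}, {"dp": [-94.2, -194.3, 10], "roll": -0.639, "jaw": 55}, {"dp": [-94.2, -194.3, 16], "roll": -0.639, "jaw": 55}]}}

```text
time_s: 10.48
tcp_pos: [0.4639, 0.2758, 0.1989]
eef_rot: [179.9, 0.2, 7.9]
contact_force: [-1.0, -1.2, 0.4]
gripper_width: 0.0479
gripper_force: 0.0
```

Call:
{"fn": "send_rows", "kwargs": {"steps": [{"dp": [0, 0, 0], "roll": 0, "jaw": 50}, {"dp": [0, 0, 0], "roll": 0, "jaw": 50}]}}

```text
time_s: 10.72
tcp_pos: [0.4646, 0.2727, 0.2012]
eef_rot: [180.0, 0.0, 7.6]
contact_force: [-0.6, -0.8, 0.0]
gripper_width: 0.0442
gripper_force: 0.0
```

```bash
python3 - <<'E'
from h import *
st();w=cap('wrist','w9');plan(.4625,.2753,.1,8)
y=np.radians(8);c,s=np.cos(y),np.sin(y);im=w['image'].copy()
def pt(x,yy,z,col):
    u=proj(w,[.4625+c*x-s*yy,.2753+s*x+c*yy,z]);cv2.circle(im,tuple(int(round(v)) for v in u),1,col,-1);return u.round(0).tolist()
print([pt(x,yy,.134,(0,0,255)) for x in(-.018,.018) for yy in(-.008,.008)]);print([pt(x,yy,.08,(255,0,0)) for x in(-.03,.03) for yy in(-.03,.03)])
# white stand top segmentation
g=cv2.cvtColor(w['image'],cv2.COLOR_BGR2GRAY)
cv2.imwrite('pics/w9m.png',cv2.resize(im,(800,600)))
for v in range(120,330,15):print(v,''.join('#' if x>170 else '+' if x>90 else '.' for x in g[v,200:360:2]))
E
```

```text
{'time_s': 10.725, 'tcp_pos': [0.4646, 0.2727, 0.2012], 'eef_rot': [179.9771, 0.0164, 7.6119], 'contact_force': [-0.6088, -0.8223, 0.0201], 'gripper_width': 0.0442, 'gripper_force': 0.0, 'joints': [51.2767, 8.2315, -17.5483, 0.0058, -64.2478, 46.3326]}
dp [ -1.9  -2.8 101.4] roll -0.007
[[285.0, 240.0], [262.0, 240.0], [285.0, 191.0], [261.0, 191.0]]
[[309.0, 230.0], [240.0, 230.0], [310.0, 161.0], [238.0, 162.0]]
120 .......+#+#######################+........++++...................+++++++........
135 .....#############+########.................++##+++.......+++++##++.............
150 ##################.........+.....++++++++++++++++++++...........................
165 ############.......+####################################+.++++++++++++++++++....
180 ######..............##########+++..........+++##########...++++++++++++++++++...
195 ....................###########.............++##########....++++++++++++++++++..
210 ....................+##########+...........+++##########.....++++++++++....+++++
225 ....................+###########+..........#############........+++++++++++++...
240 .................................................................+++++++++++++..
255 ###########+.........................................................+##########
270 ########+...............................................................########
285 .................+..+.++.+.+.......++..+........................................
300 ++++++++++++++++++++++++++++++++++++++++++++++++++++++++++++++++++++++++++++++++
315 ++++++++++++++++++++++++++++++++++++++++++++++++++++++++++++++++++++++++++++++++
```

The stand top spans columns 240–312 (predicted 239–310) and the handle 262–287 (predicted 262–285), so alignment is good. Descend.

Call:
{"fn": "send_rows", "kwargs": {"steps": [{"dp": [-1.9, -2.8, 20], "roll": 0, "jaw": 50}, {"dp": [-1.9, -2.8, 45], "roll": 0, "jaw": 50}, {"dp": [-1.9, -2.8, 65], "roll": 0, "jaw": 50}, {"dp": [-1.9, -2.8, 80], "roll": 0, "jaw": 50}, {"dp": [-1.9, -2.8, 90], "roll": 0, "jaw": 50}]}}

```text
time_s: 11.4
tcp_pos: [0.4625, 0.2759, 0.1109]
eef_rot: [-180.0, -0.0, 7.6]
contact_force: [-0.1, 0.2, 0.5]
gripper_width: 0.0437
gripper_force: 0.0
```

Call:
{"fn": "send_rows", "kwargs": {"steps": [{"dp": [0, 0, 5], "roll": 0, "jaw": 50}, {"dp": [0, 0, 10], "roll": 0, "jaw": 50}, {"dp": [0, 0, 10], "roll": 0, "jaw": 50}]}}

```text
time_s: 11.78
tcp_pos: [0.4624, 0.2763, 0.1011]
eef_rot: [180.0, 0.0, 7.7]
contact_force: [-0.5, -0.3, -0.9]
gripper_width: 0.0439
gripper_force: 0.0
```

Call:
{"fn": "send_rows", "kwargs": {"steps": [{"dp": [0, 0, 0], "roll": 0, "jaw": 8}, {"dp": [0, 0, 0], "roll": 0, "jaw": 8}, {"dp": [0, 0, 0], "roll": 0, "jaw": 8}, {"dp": [0, 0, 0], "roll": 0, "jaw": 8}, {"dp": [0, 0, 0], "roll": 0, "jaw": 8}], "newtons": 40}}

```text
time_s: 12.4
tcp_pos: [0.4624, 0.2763, 0.1013]
eef_rot: [-180.0, -0.0, 7.7]
contact_force: [-0.1, 0.2, 1.4]
gripper_width: 0.0156
gripper_force: 40.0
```

Call:
{"fn": "send_rows", "kwargs": {"steps": [{"dp": [0, 0, 0], "roll": 0, "jaw": 8}, {"dp": [0, 0, 0], "roll": 0, "jaw": 8}]}}

```text
time_s: 12.65
tcp_pos: [0.4624, 0.2763, 0.1013]
eef_rot: [-180.0, -0.0, 7.7]
contact_force: [-1.1, -0.2, 1.3]
gripper_width: 0.0154
gripper_force: 40.0
```

Gripped at 15.5 mm on the 16 mm handle. TCP z 0.1013 corresponds to tip z 0.010. Lift straight out.

Call:
{"fn": "send_rows", "kwargs": {"steps": [{"dp": [0, 0, -10], "roll": 0, "jaw": 8}, {"dp": [0, 0, -30], "roll": 0, "jaw": 8}, {"dp": [0, 0, -60], "roll": 0, "jaw": 8}, {"dp": [0, 0, -95], "roll": 0, "jaw": 8}, {"dp": [0, 0, -115], "roll": 0, "jaw": 8}]}}

```text
time_s: 13.28
tcp_pos: [0.4627, 0.2766, 0.2185]
eef_rot: [-179.9, -0.1, 7.7]
contact_force: [0.2, 0.4, -0.5]
gripper_width: 0.016
gripper_force: 40.0
```

Call:
{"fn": "send_rows", "kwargs": {"steps": [{"dp": [0, 0, 0], "roll": 0, "jaw": 8}, {"dp": [0, 0, 0], "roll": 0, "jaw": 8}]}}

```text
time_s: 13.52
tcp_pos: [0.4618, 0.2759, 0.2153]
eef_rot: [180.0, 0.1, 7.7]
contact_force: [-1.0, 0.0, -2.1]
gripper_width: 0.0157
gripper_force: 40.0
```

```bash
python3 - <<'E'
from h import *
st()
# refine clamp with wrist w5? slit rows in w5/w1 along the centre columns
o=np.array([.5063,.0165]);y=np.radians(17.09);Rz=np.array([[np.cos(y),-np.sin(y)],[np.sin(y),np.cos(y)]])
for n in('w4','w5','w1'):
    c=ld(n);g=cv2.cvtColor(c['image'],cv2.COLOR_BGR2GRAY)
    print(n,'pred slit',proj(c,[*(o+Rz@(0,-.011)),.084]).round(1),'edges y-.045@.076',proj(c,[*(o+Rz@(0,-.045)),.076]).round(1))
    u=int(proj(c,[*(o+Rz@(.012,-.011)),.084])[0]);print(u,g[105:200,u].tolist())
E
```

```text
{'time_s': 13.525, 'tcp_pos': [0.4618, 0.2759, 0.2153], 'eef_rot': [179.9737, 0.0717, 7.6746], 'contact_force': [-0.9615, 0.0005, -2.0694], 'gripper_width': 0.0157, 'gripper_force': 39.9887, 'joints': [51.7198, 7.5943, -16.3659, -0.0339, -66.1096, 45.9686]}
w4 pred slit [277.2 198.6] edges y-.045@.076 [277.1 133. ]
254 [41, 38, 43, 45, 44, 41, 41, 48, 42, 46, 41, 41, 48, 39, 46, 44, 41, 45, 87, 166, 214, 228, 232, 217, 151, 88, 92, 104, 120, 126, 123, 122, 126, 122, 117, 110, 115, 178, 248, 255, 254, 253, 253, 253, 253, 253, 253, 253, 253, 253, 253, 253, 253, 253, 253, 253, 253, 253, 253, 254, 241, 207, 180, 183, 188, 182, 188, 185, 184, 183, 193, 215, 229, 232, 227, 224, 214, 212, 210, 202, 199, 190, 181, 175, 169, 161, 172, 190, 192, 196, 196, 199, 198, 197, 198]
w5 pred slit [280.1 167.5] edges y-.045@.076 [280.1 123.4]
265 [32, 33, 36, 37, 39, 32, 37, 40, 39, 41, 40, 35, 56, 126, 182, 197, 164, 108, 95, 108, 110, 108, 105, 104, 137, 214, 246, 250, 249, 248, 248, 248, 248, 248, 248, 249, 248, 248, 248, 248, 249, 245, 214, 173, 164, 163, 173, 195, 210, 210, 200, 194, 181, 181, 170, 156, 152, 151, 157, 167, 172, 179, 177, 178, 172, 184, 183, 192, 201, 207, 211, 213, 216, 212, 221, 252, 255, 255, 255, 255, 255, 255, 255, 255, 255, 255, 255, 255, 255, 255, 255, 255, 255, 255, 253]
w1 pred slit [280.2 164.1] edges y-.045@.076 [280.2 121.4]
265 [40, 38, 42, 37, 37, 41, 42, 37, 34, 35, 42, 77, 144, 188, 170, 125, 98, 106, 108, 106, 105, 109, 162, 233, 248, 249, 250, 249, 250, 249, 249, 248, 249, 249, 249, 249, 249, 250, 249, 240, 193, 167, 166, 178, 198, 214, 210, 205, 195, 186, 184, 170, 158, 152, 152, 160, 173, 176, 183, 183, 184, 182, 186, 186, 199, 204, 215, 212, 216, 229, 251, 255, 255, 255, 255, 255, 255, 255, 255, 255, 255, 255, 255, 255, 255, 255, 255, 255, 255, 246, 241, 250, 255, 255, 255]
```

```bash
python3 - <<'E'
from h import *
o=np.array([.5063,.0165]);y=np.radians(17.09);Rz=np.array([[np.cos(y),-np.sin(y)],[np.sin(y),np.cos(y)]])
for n in('w4','w5'):
    c=ld(n)
    for yy,z in((-.045,.076),(-.039,.076),(-.023,.084),(-.019,.084),(-.013,.078),(-.009,.078),(-.003,.084),(.001,.084)):print(n,yy,z,proj(c,[*(o+Rz@(.012,yy)),z]).round(1))
g=cv2.cvtColor(ld('w5')['image'],cv2.COLOR_BGR2GRAY)
for v in(149,153,175):print(v,g[v,228:252].tolist(),g[v,310:332].tolist())
print([ (proj(ld('w5'),[*(o+Rz@(x,-.021)),.084])).round(1).tolist() for x in(-.032,.032)])
plan(.5095,.006,.22,17)
E
```

```text
w4 -0.045 0.076 [254.5 133.1]
w4 -0.039 0.076 [254.8 144.4]
w4 -0.023 0.084 [254.4 176.7]
w4 -0.019 0.084 [254.5 184.1]
w4 -0.013 0.078 [255.5 192.4]
w4 -0.009 0.078 [255.6 199.4]
w4 -0.003 0.084 [255.1 212.9]
w4 0.001 0.084 [255.3 219.9]
w5 -0.045 0.076 [265.  123.4]
w5 -0.039 0.076 [265.1 131.1]
w5 -0.023 0.084 [264.9 152.4]
w5 -0.019 0.084 [265.  157.5]
w5 -0.013 0.078 [265.4 163.8]
w5 -0.009 0.078 [265.4 168.6]
w5 -0.003 0.084 [265.2 177.3]
w5 0.001 0.084 [265.3 182.2]
149 [63, 59, 61, 59, 57, 59, 53, 57, 60, 60, 59, 63, 54, 63, 84, 114, 151, 165, 169, 168, 177, 186, 189, 194] [166, 176, 173, 175, 169, 169, 165, 162, 164, 153, 132, 88, 53, 36, 33, 39, 35, 35, 35, 37, 36, 39]
153 [58, 63, 61, 59, 61, 53, 59, 61, 59, 54, 57, 57, 82, 145, 199, 214, 213, 212, 211, 215, 208, 211, 210, 207] [219, 219, 217, 219, 220, 216, 218, 220, 223, 223, 225, 218, 173, 99, 43, 36, 35, 42, 29, 36, 35, 33]
175 [64, 61, 61, 64, 56, 57, 61, 59, 56, 63, 57, 56, 59, 86, 146, 195, 214, 216, 212, 213, 212, 213, 212, 210] [203, 208, 205, 210, 207, 207, 206, 211, 200, 207, 209, 191, 129, 53, 37, 35, 36, 39, 42, 38, 42, 36]
[[320.5, 155.0], [239.7, 155.0]]
dp [ 11.3 273.8  -4.7] roll -0.163
```

Measured from the wrist, the clamp sits within 2 mm of the fit, so I place the slit at about (0.5098, 0.005). Carry the blade over it.

Call:
{"fn": "send_rows", "kwargs": {"steps": [{"dp": [2, 50, -5], "roll": -0.03, "jaw": 8}, {"dp": [4, 105, -5], "roll": -0.06, "jaw": 8}, {"dp": [7, 162, -5], "roll": -0.1, "jaw": 8}, {"dp": [9, 220, -5], "roll": -0.14, "jaw": 8}, {"dp": [11.3, 274.8, -5], "roll": -0.163, "jaw": 8}]}}

```text
time_s: 14.15
tcp_pos: [0.5097, 0.0035, 0.22]
eef_rot: [-180.0, 0.1, 17.1]
contact_force: [0.4, 1.1, -1.3]
gripper_width: 0.0155
gripper_force: 40.0
```

Call:
{"fn": "send_rows", "kwargs": {"steps": [{"dp": [0, 0, 0], "roll": 0, "jaw": 8}, {"dp": [0, 0, 10], "roll": 0, "jaw": 8}, {"dp": [0, 0, 20], "roll": 0, "jaw": 8}, {"dp": [0, 0, 25], "roll": 0, "jaw": 8}, {"dp": [0, 0, 25], "roll": 0, "jaw": 8}]}}

```text
time_s: 14.78
tcp_pos: [0.51, 0.0061, 0.1955]
eef_rot: [180.0, 0.1, 17.1]
contact_force: [-0.2, -0.0, -1.2]
gripper_width: 0.0155
gripper_force: 40.0
```

```bash
python3 - <<'E'
from h import *
st();plan(.5098,.005,.18,17)
w=cap('wrist','w10');s=cap('scene','s10');d=cap('side','d10')
p=r.get_state()['tcp_pos'];f=[p[0],p[1],p[2]-.0913];t=[.5098,.005,.084]
print([(proj(c,f).round(1).tolist(),proj(c,t).round(1).tolist()) for c in(w,s,d)])
g=lambda c,x,y,w,h,W,H:cv2.resize(c['image'][y:y+h,x:x+w],(W,H),interpolation=cv2.INTER_CUBIC)
cv2.imwrite('pics/m10.png',np.hstack([g(w,220,90,120,180,400,600),np.vstack([g(s,240,170,60,45,400,300),g(d,255,190,60,45,400,300)])]))
E
```

```text
{'time_s': 14.775, 'tcp_pos': [0.51, 0.0061, 0.1955], 'eef_rot': [179.9946, 0.067, 17.1021], 'contact_force': [-0.1996, -0.0254, -1.1961], 'gripper_width': 0.0155, 'gripper_force': 39.989, 'joints': [22.7688, 5.7201, -21.2736, -0.0014, -63.0736, 84.3339]}
dp [-0.5  1.  15.5] roll 0.002
[([278.1, 203.7], [278.9, 197.8]), ([266.7, 185.0], [267.0, 192.9]), ([293.0, 207.4], [292.5, 214.7])]
```

View pics/m10.png

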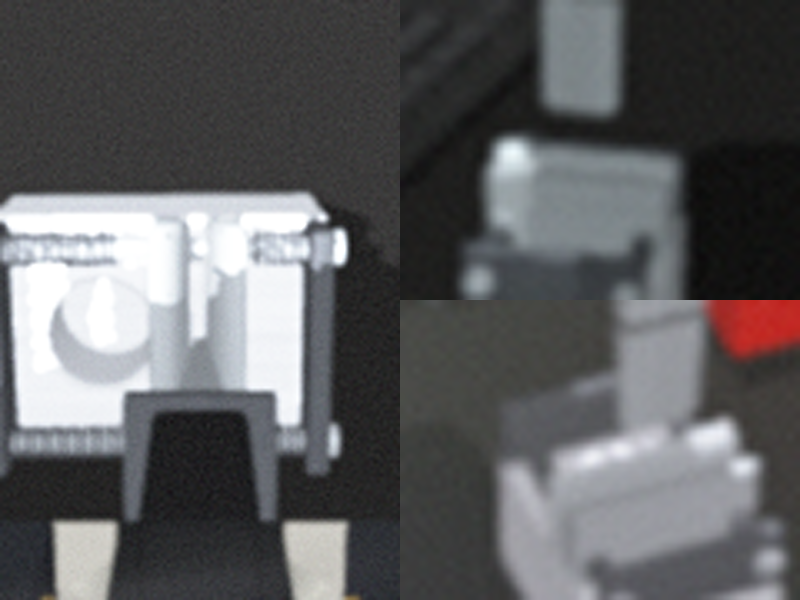

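Wrist view: collar centre at crop x≈200, slit centre at ≈198–200, so the blade is over the slit to within about 0.5 mm. Blade x lies inside the plates in both other views. Lower into the slit, watching the force.

Call:
{"fn": "send_rows", "kwargs": {"steps": [{"dp": [0, 0, 8], "roll": 0, "jaw": 8}, {"dp": [0, 0, 16], "roll": 0, "jaw": 8}, {"dp": [0, 0, 22], "roll": 0, "jaw": 8}, {"dp": [0, 0, 27], "roll": 0, "jaw": 8}, {"dp": [0, 0, 30], "roll": 0, "jaw": 8}]}}

```text
time_s: 15.55
tcp_pos: [0.5103, 0.0056, 0.1658]
eef_rot: [-180.0, 0.0, 17.0]
contact_force: [-0.9, 1.1, -1.0]
gripper_width: 0.0155
gripper_force: 40.0
```

Call:
{"fn": "send_rows", "kwargs": {"steps": [{"dp": [0, 0, 3], "roll": 0, "jaw": 8}, {"dp": [0, 0, 6], "roll": 0, "jaw": 8}, {"dp": [0, 0, 9], "roll": 0, "jaw": 8}, {"dp": [0, 0, 9], "roll": 0, "jaw": 8}]}}

```text
time_s: 16.05
tcp_pos: [0.5102, 0.0056, 0.1569]
eef_rot: [-180.0, 0.0, 17.0]
contact_force: [-0.5, 1.1, -2.1]
gripper_width: 0.0161
gripper_force: 40.0
```

Call:
{"fn": "send_rows", "kwargs": {"steps": [{"dp": [0, 0, 3], "roll": 0, "jaw": 8}, {"dp": [0, 0, 6], "roll": 0, "jaw": 8}, {"dp": [0, 0, 9], "roll": 0, "jaw": 8}, {"dp": [0, 0, 12], "roll": 0, "jaw": 8}, {"dp": [0, 0, 12], "roll": 0, "jaw": 8}]}}

```text
time_s: 16.68
tcp_pos: [0.5102, 0.0055, 0.1447]
eef_rot: [-180.0, 0.0, 17.0]
contact_force: [-0.7, 3.2, -2.2]
gripper_width: 0.0155
gripper_force: 40.0
```

```bash
python3 - <<'E'
from h import *
st();a=np.radians(17);F=[]
for i in range(4):
    r.capture('wrist');F.append(r.get_state()['contact_force'])
F=np.array(F);print(F.round(2).tolist(),'across(+y slit)',(-np.sin(a)*F[:,0]+np.cos(a)*F[:,1]).mean(),'along',(np.cos(a)*F[:,0]+np.sin(a)*F[:,1]).mean(),F[:,2].mean());print(r.get_state()['moment'])
E
```

```text
{'time_s': 16.675, 'tcp_pos': [0.5102, 0.0055, 0.1447], 'eef_rot': [-179.9903, 0.0268, 17.0233], 'contact_force': [-0.737, 3.1654, -2.2278], 'gripper_width': 0.0155, 'gripper_force': 40.0022, 'joints': [22.6905, 8.3787, -25.4008, -0.0148, -56.2461, 84.341]}
[[0.04, 3.5, -2.34], [-1.15, 3.24, -1.94], [-0.59, 3.1, -1.68], [-1.64, 3.61, -2.01]] across(+y slit) 3.459391534835333 along 0.18558164410267936 -1.9927957694959075
[1.18625622 0.25028809 0.01135396]
```

The outer plate pushes with 3.4 N towards +y, so the blade sits about 0.9 mm too far to −y. Shift it and recheck.

Call:
{"fn": "send_rows", "kwargs": {"steps": [{"dp": [0, -0.5, 0], "roll": 0, "jaw": 8}, {"dp": [0, -0.9, 0], "roll": 0, "jaw": 8}, {"dp": [0, -0.9, 0], "roll": 0, "jaw": 8}, {"dp": [0, -0.9, 0], "roll": 0, "jaw": 8}]}}

```text
time_s: 17.38
tcp_pos: [0.5099, 0.0061, 0.1451]
eef_rot: [180.0, 0.0, 17.0]
contact_force: [0.2, 1.4, -2.2]
gripper_width: 0.0153
gripper_force: 40.0
```

```bash
cat > f.py <<'E'
from h import *
s=r.get_state();print(s['time_s'],np.round(s['tcp_pos'],4),np.round(s['eef_rot'],2),s['gripper_width']);a=np.radians(17);F=[]
for i in range(5):
    r.capture('wrist');F.append(r.get_state()['contact_force'])
F=np.array(F);print('across',(-np.sin(a)*F[:,0]+np.cos(a)*F[:,1]).mean().round(2),'along',(np.cos(a)*F[:,0]+np.sin(a)*F[:,1]).mean().round(2),'z',F[:,2].mean().round(2),np.round(r.get_state()['moment'],2))
E
python3 f.py
```

```text
17.375 [0.5099 0.0061 0.1451] [1.7999e+02 2.0000e-02 1.7030e+01] 0.01528962740864304
across 0.89 along -0.19 z -3.27 [0.28 0.21 0.01]
```

Call:
{"fn": "send_rows", "kwargs": {"steps": [{"dp": [0, -0.4, 4], "roll": 0, "jaw": 8}, {"dp": [0, -0.4, 8], "roll": 0, "jaw": 8}, {"dp": [0, -0.4, 12], "roll": 0, "jaw": 8}, {"dp": [0, -0.4, 12], "roll": 0, "jaw": 8}]}}

```text
time_s: 18.12
tcp_pos: [0.5101, 0.0067, 0.1328]
eef_rot: [-180.0, -0.0, 17.0]
contact_force: [1.6, 0.2, -2.8]
gripper_width: 0.0157
gripper_force: 40.0
```

```bash
python3 f.py
```

```text
18.125 [0.5101 0.0067 0.1328] [-180.     -0.     17.03] 0.01573001218616971
across -0.31 along 1.76 z -3.44 [ 0.09 -0.73  0.01]
```

Call:
{"fn": "send_rows", "kwargs": {"steps": [{"dp": [0, 0, 2], "roll": 0, "jaw": 8}, {"dp": [0, 0, 4], "roll": 0, "jaw": 8}, {"dp": [0, 0, 5.5], "roll": 0, "jaw": 8}, {"dp": [0, 0, 5.5], "roll": 0, "jaw": 8}, {"dp": [0, 0, 5.5], "roll": 0, "jaw": 8}]}}

```text
time_s: 19.0
tcp_pos: [0.5099, 0.0067, 0.1276]
eef_rot: [180.0, 0.0, 17.0]
contact_force: [1.6, 0.3, 1.5]
gripper_width: 0.0157
gripper_force: 40.0
```

```bash
python3 f.py; python3 - <<'E'
from h import *
s=cap('scene','s12');d=cap('side','d12');w=cap('wrist','w12')
a=np.radians(17);p=np.array(r.get_state()['tcp_pos'][:2]);c,sn=np.cos(a),np.sin(a)
z0=r.get_state()['tcp_pos'][2]-.0913
for n,cm,sg in(('scene',s,1),('side',d,-1)):
    g=cv2.cvtColor(cm['image'],cv2.COLOR_BGR2GRAY)
    for x in(-.006,0,.006):
        pts={}
        for k,dz,t in(('line',.048,.0044),('collarbot',.070,.006),('handlebot',.074,.008),('handletop',.124,.008)):
            yy=sg*(.013 if k=='collarbot' else t);pts[k]=proj(cm,[p[0]+c*x-sn*yy,p[1]+sn*x+c*yy,z0+dz]).round(1).tolist()
        u=int(round(pts['line'][0]));v0=int(pts['handletop'][1])-2
        print(n,x,pts,v0,g[v0:v0+60,u].tolist())
E
```

```text
19.0 [0.5099 0.0067 0.1276] [180.     0.    17.03] 0.01569812859021322
across -0.03 along 0.99 z 0.91 [-0.1  -0.19  0.06]
scene -0.006 {'line': [268.8, 194.1], 'collarbot': [268.2, 187.4], 'handlebot': [268.6, 185.0], 'handletop': [268.8, 165.5]} 163 [156, 151, 150, 151, 157, 160, 159, 158, 156, 156, 158, 155, 131, 88, 44, 25, 21, 23, 26, 27, 30, 27, 28, 47, 66, 92, 121, 133, 135, 135, 134, 118, 93, 103, 125, 133, 134, 133, 133, 130, 136, 137, 135, 134, 121, 90, 66, 60, 60, 60, 60, 59, 60, 57, 68, 106, 152, 171, 172, 172]
scene 0 {'line': [266.3, 193.9], 'collarbot': [265.7, 187.2], 'handlebot': [266.1, 184.7], 'handletop': [266.3, 165.3]} 163 [170, 171, 172, 170, 172, 174, 172, 172, 177, 175, 178, 176, 160, 103, 46, 23, 19, 32, 68, 108, 113, 79, 44, 46, 69, 101, 129, 135, 133, 135, 128, 108, 91, 105, 125, 135, 134, 132, 133, 136, 134, 135, 135, 132, 113, 79, 60, 56, 59, 59, 59, 59, 62, 59, 78, 124, 160, 174, 175, 176]
scene 0.006 {'line': [263.8, 193.7], 'collarbot': [263.2, 187.0], 'handlebot': [263.6, 184.5], 'handletop': [263.7, 165.1]} 163 [172, 173, 171, 172, 173, 173, 173, 176
[... 772 characters left out ...]
 [85, 115, 138, 154, 163, 168, 174, 177, 181, 183, 184, 184, 174, 160, 151, 136, 104, 102, 113, 95, 76, 83, 91, 102, 133, 151, 154, 143, 128, 133, 146, 151, 155, 157, 157, 156, 156, 157, 153, 145, 114, 93, 88, 89, 91, 88, 87, 89, 93, 129, 170, 192, 197, 197, 196, 193, 193, 192, 192, 193]
side 0.006 {'line': [295.9, 214.7], 'collarbot': [297.7, 210.0], 'handlebot': [296.8, 207.1], 'handletop': [297.5, 189.4]} 187 [67, 62, 60, 60, 70, 120, 171, 194, 197, 194, 188, 192, 194, 199, 201, 191, 154, 112, 101, 106, 89, 84, 88, 100, 125, 145, 156, 143, 132, 130, 140, 149, 154, 158, 156, 161, 156, 156, 155, 146, 121, 98, 93, 88, 90, 85, 89, 86, 87, 120, 161, 186, 195, 189, 193, 195, 196, 195, 192, 192]
```

The dark line shows as a dip at row 195 in the scene view (predicted 194) and row 216.5 in the side view (predicted 215.4). The tip is at z≈0.0363, the side forces balance and the grip holds. Hand in.

```bash
python3 -c "
from plant import r
print(r.close_job())"
```

```text
the job is handed in; nothing more can be done
None
```

I've handed the job in: the sample tube stands on the floor of the rack's free end hole nearest the clamp, and the gripper still holds the blade centred in the slit, its dark line within about 1 mm of the plate tops by my readings, at about 19 s of the 53 s limit. The green look-alike fell over early on, well clear of the arm as far as I could tell.

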